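# Clamp a sample vial in the crank clamp

### The job

Stand the sample vial upright on the bed of the crank clamp, between the sprung pad and the V-shaped stop, and let go of it. Then take the crank by its free-spinning grip and wind it clockwise (seen from above) round and round in one hold, never letting go on the way, until the pad presses the vial firmly into the V: stop when the crank has clearly stiffened with about 40 N of squeeze on the vial (20 to 60 N is right), for much more would crush it. Let go of the crank and leave the vial clamped upright; leave the loupe where it stands.

Things in the scene. Friction and masses are not known exactly. Their poses are not given: they have to be found in the camera images.
- clamp: Clamp fixed to the worktop: dark steel base plate 238 x 80 x 10 mm (its top is the bed), grey gear housing with the crank at one end (76 mm high, x = -116 to -54 mm), V-stop at the other. Origin: worktop height, on the centre line; x axis along the centre line from crank end to V-stop, z up. Pad, carriage and V-stop reach up to 33 mm above the worktop, two guide rods (y = +-31 mm) to 23 mm.
- bed_mid (a point): Point on top of the clamp's bed (10 mm above the worktop), on the centre line at x = 28 mm in the clamp's frame: a good place to stand the vial; a vial stood here has 10 mm or more of free bed to the pad and to its seat in the V. Axes as the clamp's.
- v_seat (a point): Nominal place of the seated vial's axis, on the bed at x = 47 mm in the clamp's frame. The aluminium V-stop opens towards the pad; its 90 degree walls centre the vial on the centre line. The stop is adjustable: it is locked anywhere within +-4 mm of nominal along the clamp's x, which is not measured, so the closing point has to be felt.
- vial_mid (a point): Centre of the loose sample vial, half-way up (40 mm above its foot): white round plastic bottle with a ribbed cap, 35 mm diameter, 80 mm tall, about 50 g; the straight-sided body is its lower 50 mm. It starts standing upright on the worktop. z is its axis.
- pad: Sprung pad, 44 mm wide, with a rubber face. Origin: middle of its face, at the bed's height; x axis towards the V-stop. It goes 3.82 mm towards the V-stop per rad of crank (24 mm a turn); its face is at x = -5 mm of the clamp at crank value 0. Once the vial is seated its spring gives 15 N for each further mm, 57 N per rad of crank.
- crank (a joint): Crank angle (rad), grows clockwise seen from above, which closes the clamp; starts between -1.3 and 1.3, range to 14. At value a the grip is at (-85 - 40 cos a, 40 sin a) mm in the clamp's frame. The vial seats at about 9 (7.8 to 10.2). Dry friction holds it where it is left. Pull needed along the circle at the grip: 6 N to turn it free, 10 N at 40 N squeeze (right), 12 N at 60 N, 15 N at 90 N (crushed).
- grip: The crank's black upright grip, a cylinder 22 mm in diameter and 50 mm tall that spins freely on its pin, so the hand need not turn with the crank. Origin at its centre, 125 mm above the worktop; it circles the crank axis at 40 mm radius at this height. The steel crank arm runs below it, up to 100 mm above the worktop.
- crank_axis (a point): Point on the crank's vertical axis at the height of the grip's centre (125 mm above the worktop): the centre of the grip's circle. Axes as the clamp's.
- lamp_head (a point): Centre of the big round head (about 220 mm across) of the magnifier lamp, which hangs over the back of the bench: an obstacle for hand and wrist; pass on the robot's side of it.
- loupe: Black eye loupe, 37 mm diameter, 33 mm tall, standing on the worktop; a bystander. Origin under its middle.
Not all that is in view belongs to the job. What is shaped like the part that bears vial_mid but red is not meant.

How it is judged:
By the outcome, as a careful person would: the job done as asked, in the order asked, and still so for the second after the job is handed in, with the robot touching nothing.
It also fails if it takes over 67 s, if anything falls off the work surface, if the arm or the gripper's body presses on something with over 40 N, if the wrist force passes 120 N, or if a joint passes its speed limit or range.

### The arm

A 6-joint arm with a two-finger parallel gripper is mounted at the origin on a cart in front of the work surface, level with it; the furniture and walls round the work are solid. World frame = base frame: x ahead of the robot, y to its left, z up, the work surface at z = 0. Lengths are in mm, angles in rad, forces in N, time in s.
With the tool pointing down it reaches from about 400 to 925 mm from the base axis. Payload 12.5 kg.
Tool frame: the origin (TCP) lies at the very end of the fingers, on their centre line; the grasp point (between the pads) lies 19 mm behind it; z points along the fingers, y is the line along which they close (so a half turn about z gives the same grasp; the last joint's range is limited). The gripper opens to 95 mm and grips with 3 to 60 N. Pads are 20 mm wide; open, the fingers measure 119 mm over their backs; the gripper's body (75 mm by 180 mm) begins 59 mm behind the grasp point.
Start: joints at [-1.22, 0.491, 1.559, -0, 1.092, -0.106], TCP at [275.698, -560.925, 214.661] pointing down, gripper open.
Joint ranges: [-3.1, 3.1], [-0.84, 2.19], [0.05, 2.79], [-1.13, 4.28], [0.06, 2.93], [-2.69, 2.69]. Speed limits (rad/s): [2.22, 2.22, 2.79, 3.14, 3.14, 3.14].

### API

Orientations are given as [roll, pitch, yaw] about the fixed x, y, z axes, in that order (R = Rz(yaw) Ry(pitch) Rx(roll)).
In Python, from cell import state, imaging, env, spot_in, mark_of gives the robot as it stands. The module is installed in compiled form; this text tells all that it offers.
- The arm moves only by the tool step_arm, never from a script. Its argument "increments" is a list of rows, each an object with "slide": the shift along the tool's x, y, z in m, a list of three; "roll": the turn about the tool's z in rad. A call has 1 to 5 rows; each row is the pose to reach, as a shift and turn from the pose commanded when the call began, along the tool's axes at that moment; what a row does not reach only later rows make up. A row lasts 1/8 s, in which the tool goes at most 62.5 mm and 10.7 degrees, less where a joint would pass 70% of its speed; a pose out of reach is approached as far as the arm can. A call with a gripper value outside its range is refused whole. "fingers" is the opening, from 0 (shut) to 1 (fully open), set as the call begins (left out, the last holds). The fingers move at their own pace and stop on an object; the grip force is fixed at half the most. Time passes only in rows, so rows that repeat a pose let the fingers close. It gives the time, the measured TCP pose, the force, the opening and the grip force at its end, in the units of the state.
- state(): the state, without advancing time (a new reading comes with each control period).
- imaging.read_camera(name): name is "scene" or "side" or "wrist"; returns a dict with "color" (384x512x3 uint8, red, green, blue), "z_map" (384x512 float32, mm along the optical axis (not along the pixel's ray), 0 where there is no reading), "intrinsics" (3x3 intrinsics, pixels), "camera_from_world" (4x4, takes a point from world to camera coordinates). Camera axes: x right, y up, looking along -z (the intrinsics and any distortion apply to the point x, -y, -z); pixel columns grow to the right and rows downward; lengths in mm; the calibration is good to about 2 mm. A picture is of the moment at which its call begins.
- env.job_done(): hands the job in; it is judged then, once.
Trained networks look in the newest picture that a camera, given by its name, has taken for a name from the list of things; names that differ only in an ending like _2 or _b are one class to them, and where a whole thing is asked for, a point or a joint stands for the part that bears it (a point fixed in the world has none). Each returns a list of dicts, best first, with "confidence" (0 to 1); they miss things now and then, are a little off and sometimes report something else, mostly with a low value. They report only what shows in the picture. A call takes as long as a camera call. They do not tell look-alikes from the thing itself.
- spot_in(camera, target): "bbox" ([left, top, right, bottom] in pixels, round what is visible of it).
- mark_of(camera, target): "uv" ([column, row] in pixels: a listed point, or the origin of a listed thing).
The state is a dict: "t": time; "joints": joint angles; "qvel": joint speeds; "tau": joint torques, N m; "eef_pos": TCP position; "tcp_rot": TCP orientation; "ft_force": force on the tool from outside, world axes, zero at the start; "moment": the same for the moment, N m; "opening": opening from 0.0 (shut) to 1.0 (fully open); "grip_force": force on a finger pad.
Only numpy, scipy, OpenCV 4.12 (cv2) and the standard library are available. Lean on these libraries where they do the work, as an engineer would, in place of code of your own. Each camera call takes 0.05 s, during which the arm holds its last target. There are 200 camera calls.

## Working session

There is one attempt and no reset: what is moved stays moved. The work goes in short steps, Python scripts to look and compute and a tool call to move; the robot and the scene stay as the last step left them, time stands still between calls to the robot, and variables do not carry over. Pictures are saved under pics/ and viewed, at most 12 in all, crops included, and the job is handed in when it is done.

Besides the shell and the picture viewer there is one more tool, called after "Call:" as a command line: name --argument value ..., lists and objects as JSON in quotes. step_arm: Moves the arm, as the interface text tells. Its arguments: {"type":"object","properties":{"increments":{"type":"array"},"fingers":{"type":"number"}},"required":["increments"]}

```bash
mkdir -p pics
cat > h.py <<'E'
import numpy as np, cv2
from cell import state, imaging, env, spot_in, mark_of
def ray(c,uv):
    K=np.array(c["intrinsics"]);T=np.array(c["camera_from_world"])
    d=np.array([(uv[0]-K[0,2])/K[0,0],-(uv[1]-K[1,2])/K[1,1],-1.])
    R=T[:3,:3];return -R.T@T[:3,3],R.T@d
def atz(c,uv,z):
    o,d=ray(c,uv);return o+d*(z-o[2])/d[2]
def tri(rs):
    A=0;b=0
    for o,d in rs:
        d=d/np.linalg.norm(d);P=np.eye(3)-np.outer(d,d);A=A+P;b=b+P@o
    return np.linalg.solve(A,b)
def dep(c,uv):
    o,d=ray(c,uv);z=c["z_map"][int(round(uv[1])),int(round(uv[0]))];return o+d*z
def proj(c,p):
    K=np.array(c["intrinsics"]);T=np.array(c["camera_from_world"]);q=T[:3,:3]@p+T[:3,3]
    return K[0,0]*q[0]/-q[2]+K[0,2],K[1,1]*-q[1]/-q[2]+K[1,2]
E
python3 - <<'E'
from h import *
np.set_printoptions(precision=1,suppress=True)
C={}
for n in("scene","side","wrist"):
    C[n]=c=imaging.read_camera(n);cv2.imwrite(f"pics/{n}0.png",c["color"][:,:,::-1])
a=cv2.imread("pics/scene0.png");b=cv2.imread("pics/side0.png")
cv2.imwrite("pics/both0.png",cv2.resize(np.hstack([a,b]),(800,300)))
for t in["clamp","bed_mid","v_seat","vial_mid","pad","grip","crank_axis","lamp_head","loupe"]:
    for n in C:
        for m in mark_of(n,t)[:3]:
            print(t,n,np.array(m["uv"]),round(m["confidence"],2),"dep",dep(C[n],m["uv"]))
print(state())
E
```

```text
clamp scene [221.6 193.1] 0.6 dep [513.4  12.9  14.4]
bed_mid scene [228.  193.2] 0.75 dep [530.   -3.4  10.9]
v_seat scene [235.1 194.4] 0.66 dep [520.9 -44.9  34.6]
vial_mid scene [282.5 233.6] 0.79 dep [ 458.2 -288.9   47. ]
vial_mid scene [323.8 312.9] 0.72 dep [ 282.4 -535.6   61.9]
vial_mid scene [286.1 215.9] 0.59 dep [ 526.8 -256.8   51.4]
vial_mid side [281.6 210.6] 0.73 dep [ 460.3 -267.6   49. ]
vial_mid side [366.7 223.1] 0.66 dep [ 280.2 -530.5   60.7]
vial_mid side [271.8 202.8] 0.59 dep [ 528.2 -254.1   38.1]
vial_mid wrist [239.6 152.8] 0.77 dep [ 299.9 -535.5   78.4]
grip scene [197.9 153. ] 0.58 dep [637.8 245.4  17.6]
grip side [169.2 207.7] 0.39 dep [526.8 142.  123.7]
crank_axis scene [203.8 157.6] 0.87 dep [636.2 212.3  10.4]
crank_axis side [178.6 206.9] 0.63 dep [641.   91.6  22.8]
lamp_head side [222.2 130. ] 0.8 dep [ 701.7 -113.4  296.1]
loupe scene [204.2 159.6] 0.52 dep [629.9 204.8   7.5]
loupe side [308.  205.7] 0.6 dep [ 495.7 -396.3   10.1]
{'t': 1.5, 'joints': array([-1.2,  0.5,  1.6,  0. ,  1.1, -0.1]), 'qvel': array([-0.,  0., -0., -0., -0.,  0.]), 'tau': array([ -0. , -61.2, -25.8,   0.1,   0. ,   0. ]), 'eef_pos': array([ 275.7, -560.9,  214.7]), 'tcp_rot': array([3.1, 0. , 0.5]), 'ft_force': array([-0.3, -0.4,  0. ]), 'moment': array([0., 0., 0.]), 'grip_force': 0.0, 'opening': 1.0018126499827662}
```

View pics/scene0.png

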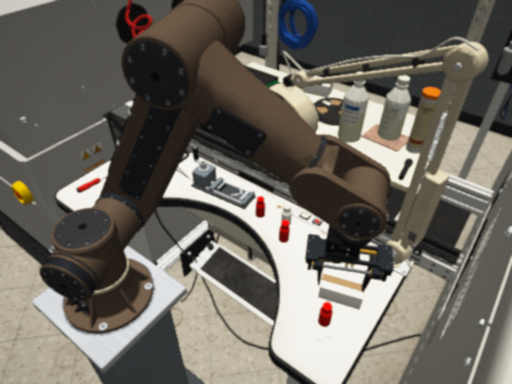

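View pics/side0.png

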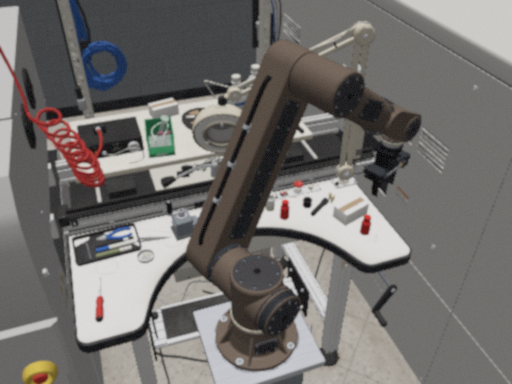

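Scene picture: red bottles at about (260,206), (284,230) and (325,313), and a white one at (286,215), seen at (271,203) in the side picture. Only the white one matches the vial. The clamp is at (222,185), with its housing at (203,170) and the V end at (245,195). The lamp is behind the arm. Next I'll check this in a close crop.

Run:
```python
from h import *
np.set_printoptions(precision=1,suppress=True)
C={n:imaging.read_camera(n) for n in("scene","side")}
a=C["scene"]["color"][140:250,180:330,::-1];b=C["side"]["color"][180:250,150:300,::-1]
cv2.imwrite("pics/c1.png",np.vstack([cv2.resize(a,None,fx=3.3,fy=3.3,interpolation=2),cv2.resize(b,None,fx=3.3,fy=3.3,interpolation=2)]))
for t in["vial_mid"]:
  print(tri([ray(C["scene"],(286.1,215.9)),ray(C["side"],(271.8,202.8))]))
print("axis",tri([ray(C["scene"],(203.8,157.6)),ray(C["side"],(178.6,206.9))]),atz(C["scene"],(203.8,157.6),125),atz(C["side"],(178.6,206.9),125))
print("grip",tri([ray(C["scene"],(197.9,153)),ray(C["side"],(169.2,207.7))]))
print("bed",atz(C["scene"],(228,193.2),10),"vs",atz(C["scene"],(235.1,194.4),10))
s=spot_in("scene","vial_mid");print(s)
s=spot_in("scene","clamp");print(s[:2])
print("loupe",atz(C["side"],(308,205.7),0))
print(mark_of("scene","lamp_head"))
c=C["side"]
# lamp points
z=c["z_map"]
for uv in[(200,130),(222,112),(240,130),(222,148),(222,130)]: print(dep(c,uv))
```

```text
[ 531.1 -253.4   40.6]
axis [533.2 108.2 116.6] [529.3 102.7 125. ] [518.5 109.6 125. ]
grip [538.  141.4 118.8]
bed [530.7  -2.7  10. ] vs [541.4 -27.4  10. ]
[{'bbox': [316.2, 301.8, 332.1, 328.0], 'confidence': 0.65}, {'bbox': [281.6, 205.0, 293.0, 223.3], 'confidence': 0.64}, {'bbox': [255.0, 197.3, 265.8, 218.0], 'confidence': 0.59}, {'bbox': [277.9, 219.3, 290.6, 244.1], 'confidence': 0.54}, {'bbox': [218.2, 183.6, 227.8, 192.3], 'confidence': 0.53}]
[{'bbox': [189.4, 143.7, 254.3, 207.8], 'confidence': 0.68}]
loupe [ 506.5 -401.9    0. ]
[]
[715.8 -31.7 304. ]
[ 677.7 -108.9  386.3]
[253.6 -41.5 567.3]
[ 731.3 -117.6  196. ]
[ 703.  -112.9  295.4]
```

View pics/c1.png

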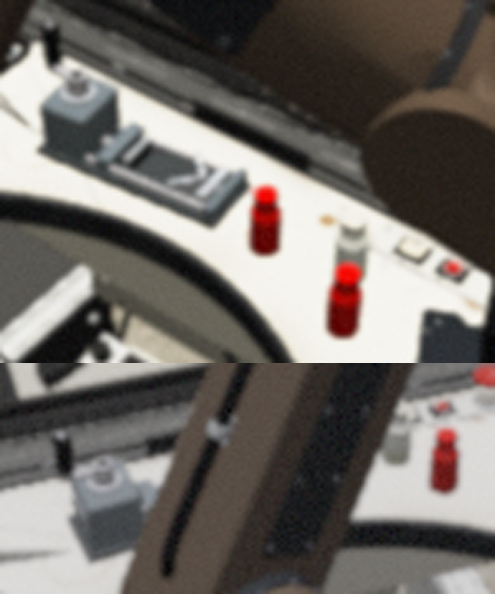

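The crop confirms the choice. The white vial at crop (352,245), which is scene (286,215), is the real one. The red ones at (265,220) and (344,300) are decoys. The crank grip is the black post at crop (52,42), and the bed lies along the clamp's long axis. Next I'll get the tool and camera geometry.

```bash
cat >> h.py <<'E'
from scipy.spatial.transform import Rotation as Ro
def Rt(s): return Ro.from_euler("xyz",s["tcp_rot"]).as_matrix()
def go(p,yaw=None,s=None):
    s=s or state();R=Rt(s);d=R.T@(np.array(p)-s["eef_pos"])/1000
    r=0
    if yaw is not None:
        r=-(yaw-s["tcp_rot"][2]);r=(r+np.pi/2)%np.pi-np.pi/2
    print("slide",np.round(d,4),"roll",round(r,3),"dist",round(np.linalg.norm(d)*1000))
E
python3 - <<'E'
from h import *
s=state();R=Rt(s);print(s["tcp_rot"]);print(np.round(R,3))
c=imaging.read_camera("wrist");o,d=ray(c,(256,192));print("cam in tool",R.T@(o-s["eef_pos"]),R.T@d,c["intrinsics"])
go((500,-240,230),1.57)
go((500,-240,230),-1.57)
E
```

```text
[3.14146073e+00 2.78300116e-05 4.56768625e-01]
[[ 0.897  0.441  0.   ]
 [ 0.441 -0.897 -0.   ]
 [-0.     0.    -1.   ]]
cam in tool [  69.96862249    1.14747733 -169.63035368] [-0.24434535  0.01063383  0.96969025] [[309.05751677   0.         252.81402189]
 [  0.         309.05751677 193.00810311]
 [  0.           0.           1.        ]]
slide [ 0.3428 -0.1891 -0.0154] roll -1.113 dist 392
slide [ 0.3428 -0.1891 -0.0154] roll -1.115 dist 392
```

Call:
step_arm --increments '[{"slide":[0.365,-0.279,-0.025],"roll":-1.113},{"slide":[0.365,-0.279,-0.025],"roll":-1.113},{"slide":[0.365,-0.279,-0.025],"roll":-1.113},{"slide":[0.365,-0.279,-0.025],"roll":-1.113},{"slide":[0.365,-0.279,-0.025],"roll":-1.113}]' --fingers 0.62

```text
t: 2.42
eef_pos: [415.2, -279.7, 231.9]
tcp_rot: [3.141, 0.0, 1.4]
ft_force: [1.4, -0.5, -0.2]
opening: 0.627
grip_force: 0.0
```

Run:
```python
from h import *
print(state()["eef_pos"],state()["tcp_rot"]);go((480,-150,240),1.571)
```

```text
[ 415.23868138 -279.74653324  231.94354302] [3.14102227e+00 3.69999333e-04 1.40017287e+00]
slide [ 0.1389  0.0418 -0.0081] roll -0.171 dist 145
```

Call:
step_arm --increments '[{"slide":[0.138,0.041,-0.008],"roll":-0.171},{"slide":[0.138,0.041,-0.008],"roll":-0.171},{"slide":[0.138,0.041,-0.008],"roll":-0.171},{"slide":[0.138,0.041,-0.008],"roll":-0.171}]'

```text
t: 2.92
eef_pos: [479.7, -151.8, 239.8]
tcp_rot: [3.141, 0.0, 1.568]
ft_force: [0.4, -0.0, -0.6]
opening: 0.621
grip_force: 0.0
```

Run:
```python
from h import *
np.set_printoptions(precision=1,suppress=True)
s=state();print(s["eef_pos"],s["tcp_rot"],s["qvel"])
C={}
for n in("wrist","scene","side"):
    C[n]=c=imaging.read_camera(n);cv2.imwrite(f"pics/{n}2.png",c["color"][:,:,::-1])
H=dict(bed_mid=10,v_seat=10,vial_mid=40,pad=10,grip=125,crank_axis=125,loupe=0,clamp=0,lamp_head=300)
for t in H:
    for n in C:
        for m in mark_of(n,t)[:4]:
            print(t,n,np.array(m["uv"]),round(m["confidence"],2),"dep",dep(C[n],m["uv"]),"atz",atz(C[n],m["uv"],H[t]))
```

```text
[ 479.7 -151.8  239.8] [3.1 0.  1.6] [-0.  0.  0. -0. -0. -0.]
bed_mid scene [227.3 193.5] 0.88 dep [525.2  -4.2  13.3] atz [527.9  -1.7  10. ]
bed_mid side [211.3 220.4] 0.97 dep [539.7 -11.4   7.4] atz [536.9 -10.7  10. ]
v_seat wrist [297.4  65.6] 0.62 dep [535.  -27.1  10.8] atz [535.1 -27.   10. ]
v_seat scene [233.1 196.7] 0.85 dep [514.6 -40.6  25.6] atz [527.4 -29.5  10. ]
v_seat scene [207.2 157.8] 0.58 dep [636.2 193.1  18.2] atz [643.8 200.8  10. ]
v_seat side [215.  219.7] 0.81 dep [532.6 -24.3  13.2] atz [536.1 -25.2  10. ]
vial_mid wrist [282.8 176.9] 0.88 dep [ 513.4 -149.6   80.1] atz [ 517.4 -157.7   40. ]
vial_mid wrist [300.4 248.3] 0.69 dep [ 536.6 -236.6   73.4] atz [ 542.1 -251.9   40. ]
vial_mid wrist [248.2 269.3] 0.55 dep [ 479.4 -123.8  333.6] atz [ 474.4 -281.6   40. ]
vial_mid scene [323.3 312.1] 0.85 dep [ 283.  -533.7   63. ] atz [ 297.  -528.9   40. ]
vial_mid scene [284.8 230.9] 0.76 dep [ 463.4 -293.5   58.1] atz [ 477.8 -285.    40. ]
vial_mid scene [287.7 216.9] 0.69 dep [ 531.5 -260.4   45.1] atz [ 535.9 -257.8   40. ]
vial_mid scene [260.  206.4] 
[... 941 characters left out ...]
1.7] atz [ 507.8 -381.1    0. ]
clamp wrist [293.9  23.1] 0.6 dep [529.5  19.3  10.4] atz [530.7  22.    0. ]
clamp scene [222.4 193.1] 0.87 dep [514.6  10.   15.2] atz [526.9  21.4   0. ]
clamp side [203.4 224.2] 0.59 dep [ 89.  114.2 409. ] atz [536.7  20.9   0. ]
lamp_head wrist [270.7 321.4] 0.19 dep [ 484.5 -126.9  351.1] atz [ 487.9 -165.4  300. ]
lamp_head scene [286.3 111.3] 0.66 dep [ 673.3 -140.9  333.9] atz [ 722.3 -110.7  300. ]
lamp_head scene [222.  194.6] 0.23 dep [499.7  -1.4  24.9] atz [ 278.1 -207.8  300. ]
lamp_head side [219.4 127.5] 0.76 dep [ 707.1 -104.4  305.7] atz [ 716.2 -106.8  300. ]
lamp_head side [204.6 223.1] 0.44 dep [102.7 107.9 399.3] atz [211.8  84.8 300. ]
```

View pics/wrist2.png

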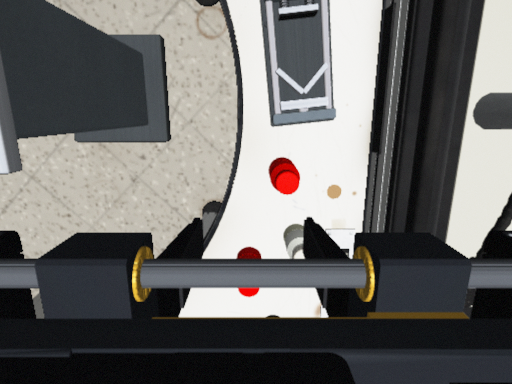

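Wrist picture: the white vial's cap is at about (296,240) between the fingers. Red decoys are at (285,178) and (249,275). The clamp runs from (295,0) to (303,120), with its V at (302,90) and its pad at (298,10).

```bash
cat >> h.py <<'E'
def cloud(c):
    K=np.array(c["intrinsics"]);T=np.array(c["camera_from_world"]);z=c["z_map"]
    v,u=np.mgrid[0:z.shape[0],0:z.shape[1]]
    d=np.stack([(u-K[0,2])/K[0,0],-(v-K[1,2])/K[1,1],-np.ones_like(z)],-1)*z[...,None]
    P=(d-T[:3,3])@T[:3,:3]; P[z==0]=np.nan
    return P
def circ(q):
    from scipy.optimize import minimize
    return None
E
python3 - <<'E'
from h import *
np.set_printoptions(precision=1,suppress=True)
c=imaging.read_camera("wrist");P=cloud(c);col=c["color"].astype(int)
near=(np.hypot(P[...,0]-536,P[...,1]+253)<40)
m=near&(P[...,2]>60)&(P[...,2]<90);q=P[m];print(len(q),q.min(0),q.max(0),np.median(q,0))
m=near&(P[...,2]>20)&(P[...,2]<60);q=P[m];print("body",len(q),q.min(0),q.max(0))
vs=[atz(c,u,10) for u in((271,124),(335,116),(262,0),(330,0))];print(np.array(vs))
a,b,e,f=vs
for p,q in((e,a),(f,b)): print("yaw",np.arctan2(*(q-p)[1::-1]))
print("end",b-a,np.arctan2(*(b-a)[1::-1])-np.pi/2, np.linalg.norm(b-a),(a+b)/2)
# high points of clamp z 28..36
m=(P[...,2]>28)&(P[...,2]<36)&(P[...,1]>-90)&(P[...,1]<60)&(abs(P[...,0]-533)<55);q=P[m];print(len(q),q.min(0),q.max(0))
E
```

```text
140 [ 526.7 -249.8   60. ] [ 539.2 -235.5   80.5] [ 532.5 -241.2   77.3]
body 342 [ 522.6 -260.3   20.5] [ 545.3 -231.4   59.6]
[[503.7 -96.8  10. ]
 [583.9 -87.5  10. ]
 [492.1  42.5  10. ]
 [570.3  42.   10. ]]
yaw -1.4879453316661422
yaw -1.46662140875106
end [80.2  9.3  0. ] -1.4550222711066771 80.70380537906296 [543.8 -92.1  10. ]
1349 [504.9 -89.6  28. ] [579.   36.5  34.4]
```

Call:
step_arm --increments '[{"slide":[-0.05,0.028,0.0],"roll":0},{"slide":[-0.096,0.054,0.05],"roll":0},{"slide":[-0.096,0.054,0.09],"roll":0},{"slide":[-0.096,0.054,0.09],"roll":0}]'

```text
t: 4.97
eef_pos: [531.4, -248.9, 146.8]
tcp_rot: [-3.136, -0.003, 1.564]
ft_force: [0.5, 0.6, 0.2]
opening: 0.624
grip_force: 0.0
```

Run:
```python
from h import *
np.set_printoptions(precision=1,suppress=True)
s=state();print(s["eef_pos"],s["tcp_rot"])
c=imaging.read_camera("wrist");P=cloud(c);cv2.imwrite("pics/w3.png",c["color"][:,:,::-1])
for m in mark_of("wrist","vial_mid")[:3]: print(np.array(m["uv"]),m["confidence"],atz(c,m["uv"],40))
near=(np.hypot(P[...,0]-536,P[...,1]+250)<36)
for lo,hi in((70,76),(76,79),(79,84),(30,45)):
    q=P[near&(P[...,2]>lo)&(P[...,2]<hi)]
    if len(q):print(lo,len(q),q.min(0),q.max(0),np.median(q,0))
```

```text
[ 531.4 -248.9  146.8] [-3.1 -0.   1.6]
[263.5 189.6] 0.98 [ 541.8 -247.5   40. ]
[193.8 222.3] 0.79 [ 475.8 -279.    40. ]
70 50 [ 527.3 -248.5   70. ] [ 553.3 -235.1   75.7] [ 539.2 -237.2   73. ]
76 427 [ 527.4 -261.5   76.1] [ 553.2 -235.4   79. ] [ 541.  -247.    78.5]
79 380 [ 528.2 -260.8   79. ] [ 552.2 -235.8   80.8] [ 539.4 -248.8   79.4]
30 88 [ 523.  -246.5   30.2] [ 555.9 -231.5   45. ] [ 538.6 -233.4   37.2]
```

View pics/w3.png

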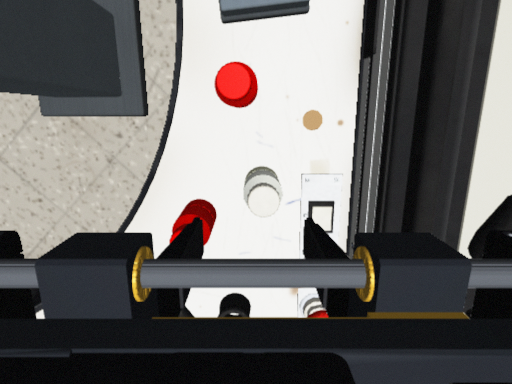

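Close wrist picture: the white cap is centred at (263,200), a red decoy sits by the left finger at (195,222), and the loupe is at (235,310). The cap's depth rim puts the vial axis at (540.5, -248.5) with its top at z 79–80, which matches the 80 mm given. I'll descend now.

Call:
step_arm --increments '[{"slide":[0.0,0.009,0.03],"roll":0},{"slide":[0.0,0.009,0.075],"roll":0},{"slide":[0.0,0.009,0.118],"roll":0},{"slide":[0.0,0.009,0.118],"roll":0}]'

```text
t: 5.58
eef_pos: [541.4, -248.5, 31.7]
tcp_rot: [-3.14, -0.001, 1.566]
ft_force: [-0.3, 0.5, 0.0]
opening: 0.62
grip_force: 0.0
```

Call:
step_arm --increments '[{"slide":[0.0,-0.001,0.003],"roll":0},{"slide":[0.0,-0.001,0.003],"roll":0}]'

```text
t: 5.82
eef_pos: [541.5, -249.6, 30.8]
tcp_rot: [3.139, 0.002, 1.565]
ft_force: [-0.3, -0.3, -0.4]
opening: 0.619
grip_force: 0.0
```

Call:
step_arm --increments '[{"slide":[0.0,0.0,0.0],"roll":0},{"slide":[0.0,0.0,0.0],"roll":0},{"slide":[0.0,0.0,0.0],"roll":0},{"slide":[0.0,0.0,0.0],"roll":0},{"slide":[0.0,0.0,0.0],"roll":0}]' --fingers 0.2

```text
t: 6.45
eef_pos: [540.7, -249.3, 28.8]
tcp_rot: [3.141, 0.0, 1.565]
ft_force: [-1.0, -0.8, 3.1]
opening: 0.354
grip_force: 30.0
```

Call:
step_arm --increments '[{"slide":[0.0,0.0,-0.055],"roll":0},{"slide":[0.0,0.0,-0.11],"roll":0},{"slide":[0.05,-0.015,-0.115],"roll":-0.05},{"slide":[0.11,-0.03,-0.115],"roll":-0.1},{"slide":[0.16,-0.03,-0.115],"roll":-0.1}]'

```text
t: 7.08
eef_pos: [510.4, -87.3, 143.7]
tcp_rot: [-3.141, -0.0, 1.665]
ft_force: [0.7, 0.3, -0.9]
opening: 0.357
grip_force: 30.0
```

Call:
step_arm --increments '[{"slide":[0.01,0.0,0.0],"roll":0},{"slide":[0.01,0.0,0.0],"roll":0}]'

```text
t: 7.32
eef_pos: [510.8, -78.9, 143.6]
tcp_rot: [3.142, 0.0, 1.667]
ft_force: [0.3, -0.0, -0.3]
opening: 0.357
grip_force: 30.0
```

Run:
```python
from h import *
np.set_printoptions(precision=1,suppress=True)
s=state();print(s["eef_pos"],s["tcp_rot"],s["opening"],s["ft_force"])
H=dict(bed_mid=10,v_seat=10,pad=10,grip=125,crank_axis=125,clamp=0,vial_mid=110)
for n in("wrist","scene","side"):
  c=imaging.read_camera(n);cv2.imwrite(f"pics/{n}4.png",c["color"][:,:,::-1])
  for t in H:
    for m in mark_of(n,t)[:2]: print(n,t,np.array(m["uv"]),round(m["confidence"],2),atz(c,m["uv"],H[t]),dep(c,m["uv"]))
```

```text
[510.8 -78.9 143.6] [3.1 0.  1.7] 0.35720256539456785 [ 0.3 -0.  -0.3]
wrist bed_mid [286.  116.6] 0.91 [537.  -10.2  10. ] [537.1 -10.2   8.9]
wrist v_seat [282.4 136.7] 0.77 [535.8 -29.2  10. ] [535.9 -29.3   9.6]
wrist pad [284.2  80.5] 0.97 [531.4  21.9  10. ] [531.5  22.    9.1]
wrist clamp [285.7  82.7] 0.94 [533.9  21.2   0. ] [532.9  20.1  10.9]
wrist vial_mid [253.8 241. ] 0.93 [514.2 -97.2 110. ] [510.8 -64.8 186.1]
scene bed_mid [230.3 192. ] 0.82 [540.9  -5.2  10. ] [535.5 -10.   16.4]
scene v_seat [233.3 193.5] 0.78 [541.2 -19.2  10. ] [521.1 -36.5  34.1]
scene pad [221.8 189.4] 0.63 [533.   28.8  10. ] [532.9  28.7  10.1]
scene grip [193.  148.4] 0.38 [546.7 172.  125. ] [519.7 142.7 153.3]
scene crank_axis [203.6 155.6] 0.93 [537.7 111.3 125. ] [640.8 217.1  15.5]
scene clamp [222.1 191.1] 0.87 [534.7  29.5   0. ] [524.2  19.8  12.7]
scene vial_mid [284.1 231.9] 0.77 [ 417.6 -318.1  110. ] [ 460.6 -292.9   55.5]
scene vial_mid [323.6 312. ] 0.77 [ 255.3 -543.9  110. ] [ 285.6 -533.5   60. ]
side bed_mid [208.5 219.4] 0.72 [545.9  -2.2  10. ] [548.7  -2.8   7.5]
side v_seat [216.2 218. ] 0.64 [544.1 -32.2  10. ] [545.9 -32.7   8.3]
side pad [213.9 218.8] 0.57 [542.5 -22.6  10. ] [536.8 -21.2  15.2]
side pad [206.6 219.2] 0.48 [549.4   4.4  10. ] [546.8   4.9  12.3]
side clamp [201.9 226.3] 0.69 [527.1  29.3   0. ] [112.6 113.7 381.3]
side vial_mid [282.4 207.1] 0.62 [ 412.  -248.9  110. ] [ 468.4 -273.7   58.3]
side vial_mid [247.4 212. ] 0.55 [ 427.8 -119.7  110. ] [ 508.5 -146.8   36.9]
```

View pics/wrist4.png

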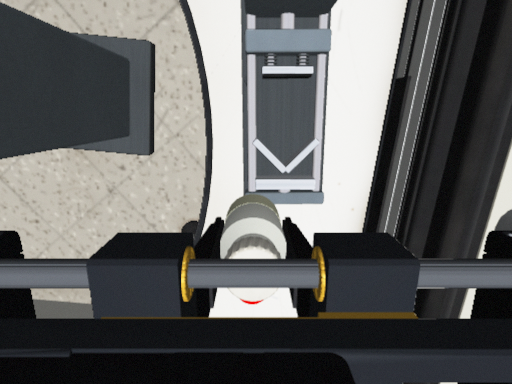

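Wrist picture: the vial is held at (253,240). The pad is at (287,70), the V apex at (284,168), and the guide rods are at columns 251 and 321. The clamp looks aligned with the image. I'll measure its features.

Run:
```python
from h import *
np.set_printoptions(precision=1,suppress=True)
c=imaging.read_camera("wrist");P=cloud(c)
a=c["color"][20:210,225:345,::-1];cv2.imwrite("pics/clamp4.png",cv2.resize(a,None,fx=3.1,fy=3.1,interpolation=2))
Z=P[...,2]
for lo,hi,n in((28,38,"top"),(17,26,"rods")):
  for r in(38,68,70,72,100,125,145,160,170,184,196):
    u=np.where((Z[r,225:345]>lo)&(Z[r,225:345]<hi))[0]+225
    if len(u): print(n,r,u.min(),u.max(),P[r,u.min()],P[r,u.max()],len(u))
# rods midline by pixel
u=285
for r in range(60,80,2): print(r,P[r,285])
```

```text
top 38 245 330 [493.   49.6  31.6] [563.3  56.   32.7] 86
top 68 262 312 [509.4  27.5  33.2] [551.9  31.7  31.7] 51
top 70 262 312 [509.6  26.   31.9] [552.1  30.1  31.8] 50
top 72 262 312 [509.8  24.5  31.6] [552.4  28.6  31. ] 50
top 145 254 316 [508.8 -37.8  31.6] [564.7 -32.6  31.7] 20
top 160 269 301 [523.8 -50.1  32.1] [553.  -47.4  31.6] 20
top 170 279 291 [534.1 -58.6  30.9] [545.  -57.4  31.6] 13
top 184 255 314 [513.2 -73.9  30.7] [568.  -68.5  32. ] 60
top 196 263 322 [522.  -85.5  28. ] [578.2 -80.2  28. ] 22
rods 68 247 324 [496.4  27.8  21.4] [564.1  34.2  21.7] 18
rods 70 247 324 [496.6  26.1  21.6] [564.4  32.6  21.3] 19
rods 72 247 324 [496.7  24.4  22.6] [564.6  30.9  21.7] 19
rods 100 247 323 [498.8   0.9  19.8] [567.1   7.2  22.4] 18
rods 125 247 322 [500.8 -21.2  19.8] [569.9 -14.7  20.7] 18
rods 145 248 321 [503.4 -39.4  20.8] [571.7 -33.   20.8] 13
rods 160 248 320 [504.7 -53.6  20.5] [573.1 -47.2  19.7] 18
rods 170 248 320 [505.5 -62.8  22.5] [574.5 -56.8  19.6] 17
rods 184 248 319 [506.8 -77.   20.1] [575.  -70.1  22.2] 12
60 [530.   39.4   9.7]
62 [530.3  37.8   9. ]
64 [530.5  36.2   8.9]
66 [530.6  34.3   9.7]
68 [529.   29.6  30.8]
70 [529.2  27.9  31.6]
72 [529.3  26.3  31.6]
74 [529.6  24.8  31.2]
76 [529.8  23.2  30.9]
78 [531.3  23.3  15.9]
```

View pics/clamp4.png

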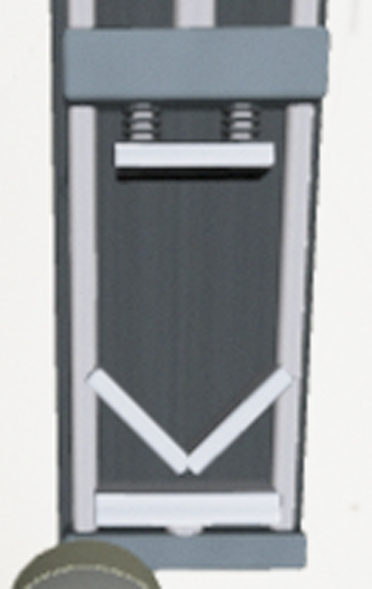

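Call:
step_arm --increments '[{"slide":[0.032,0.0155,0.0],"roll":-0.004},{"slide":[0.064,0.0305,0.02],"roll":-0.004},{"slide":[0.064,0.0305,0.065],"roll":-0.004},{"slide":[0.064,0.0305,0.085],"roll":-0.004},{"slide":[0.064,0.0305,0.085],"roll":-0.004}]'

```text
t: 9.2
eef_pos: [534.3, -12.3, 57.5]
tcp_rot: [-3.139, -0.001, 1.669]
ft_force: [0.3, 0.6, -0.6]
opening: 0.355
grip_force: 30.0
```

Call:
step_arm --increments '[{"slide":[0,0,0],"roll":0}]'

```text
t: 9.32
eef_pos: [535.4, -12.6, 59.4]
tcp_rot: [3.141, 0.0, 1.669]
ft_force: [-0.0, -0.5, -0.4]
opening: 0.354
grip_force: 30.0
```

Call:
step_arm --increments '[{"slide":[0,0,0.012],"roll":0},{"slide":[0,0,0.018],"roll":0},{"slide":[0,0,0.018],"roll":0}]'

```text
t: 9.7
eef_pos: [534.7, -12.5, 40.2]
tcp_rot: [-3.141, -0.0, 1.669]
ft_force: [0.3, 0.2, 0.1]
opening: 0.355
grip_force: 30.0
```

Call:
step_arm --increments '[{"slide":[0,0,0.001],"roll":0},{"slide":[0,0,0.002],"roll":0},{"slide":[0,0,0.002],"roll":0}]'

```text
t: 10.07
eef_pos: [535.1, -12.5, 38.8]
tcp_rot: [3.141, 0.0, 1.669]
ft_force: [-0.1, -0.2, 1.9]
opening: 0.357
grip_force: 30.0
```

Call:
step_arm --increments '[{"slide":[0,0,0],"roll":0},{"slide":[0,0,0],"roll":0},{"slide":[0,0,0],"roll":0},{"slide":[0,0,0],"roll":0}]' --fingers 0.62

```text
t: 10.58
eef_pos: [534.9, -12.5, 38.6]
tcp_rot: [-3.142, 0.0, 1.669]
ft_force: [1.5, 0.8, 0.1]
opening: 0.617
grip_force: 0.0
```

Call:
step_arm --increments '[{"slide":[0,0,-0.03],"roll":0},{"slide":[0,0,-0.08],"roll":0},{"slide":[0,0,-0.14],"roll":0},{"slide":[-0.02,0,-0.19],"roll":0},{"slide":[-0.02,0,-0.19],"roll":0}]'

```text
t: 11.2
eef_pos: [538.2, -33.3, 232.1]
tcp_rot: [3.135, 0.002, 1.668]
ft_force: [0.7, 1.0, -1.5]
opening: 0.623
grip_force: 0.0
```

Run:
```python
from h import *
np.set_printoptions(precision=1,suppress=True)
s=state();print(s["eef_pos"],s["tcp_rot"],s["opening"],s["ft_force"])
H=dict(vial_mid=50,pad=10,grip=125,crank_axis=125)
for n in("wrist","scene","side"):
  c=imaging.read_camera(n);cv2.imwrite(f"pics/{n}5.png",c["color"][:,:,::-1])
  for t in H:
    for m in mark_of(n,t)[:3]: print(n,t,np.array(m["uv"]),round(m["confidence"],2),atz(c,m["uv"],H[t]),dep(c,m["uv"]))
```

```text
[538.2 -33.3 232.1] [3.1 0.  1.7] 0.623468917268772 [ 0.7  1.  -1.5]
wrist vial_mid [251.1 156.6] 0.72 [536.5 -12.5  50. ] [535.9  -7.2  88.8]
wrist vial_mid [225.5 267. ] 0.6 [ 517.9 -153.5   50. ] [528.4  -5.  326.6]
wrist vial_mid [252.8 149.2] 0.2 [537.6  -4.   50. ] [536.9   0.3  87.9]
wrist pad [247.8 120.9] 0.67 [528.8  25.6  10. ] [528.9  26.1  31.1]
scene vial_mid [232.5 185.8] 0.74 [537.8 -19.8  50. ] [528.6 -27.7  60.6]
scene vial_mid [283.3 233. ] 0.7 [ 459.5 -290.9   50. ] [ 459.  -291.2   50.7]
scene vial_mid [258.8 210.6] 0.66 [ 493.5 -169.6   50. ] [ 501.9 -163.5   39.7]
scene pad [223.6 190.3] 0.58 [533.2  20.3  10. ] [531.9  19.2  11.5]
scene grip [197.5 150.6] 0.6 [546.7 149.5 125. ] [637.8 246.3  29.3]
scene crank_axis [203.9 157.3] 0.76 [530.8 103.6 125. ] [633.  208.4  15.6]
side vial_mid [284.7 209.8] 0.71 [ 459.8 -280.    50. ] [ 456.4 -278.5   53.2]
side vial_mid [363.9 224.3] 0.48 [ 287.7 -524.8   50. ] [ 280.6 -519.7   57.6]
side vial_mid [213.9 212.2] 0.46 [534.4 -22.2  50. ] [517.3 -18.1  65. ]
side pad [201.8 221.1] 0.45 [544.8  24.5  10. ] [512.   31.2  39.6]
side grip [204.6 220.5] 0.34 [417.1  40.6 125. ] [543.3  13.8  11.3]
```

View pics/wrist5.png

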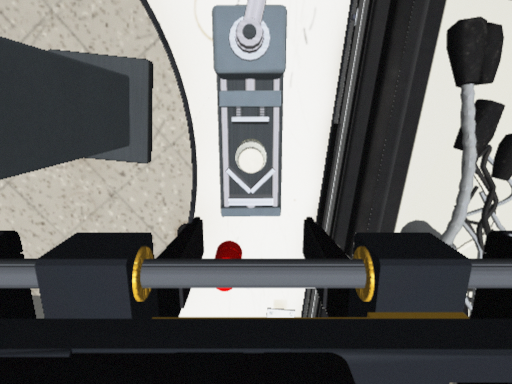

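The vial stands upright on the bed at (251,155), between the pad (250,119) and the V (250,185). The crank axis is at (250,35) and the arm leads up the picture. I'll move on to see the grip.

Call:
step_arm --increments '[{"slide":[0.037,-0.003,0],"roll":0},{"slide":[0.074,-0.006,0],"roll":0},{"slide":[0.074,-0.006,0],"roll":0}]'

```text
t: 12.32
eef_pos: [523.3, 42.3, 228.8]
tcp_rot: [3.141, -0.0, 1.672]
ft_force: [-0.3, -0.6, 0.2]
opening: 0.617
grip_force: 0.0
```

Run:
```python
from h import *
np.set_printoptions(precision=1,suppress=True)
s=state();print(s["eef_pos"],s["tcp_rot"])
c=imaging.read_camera("wrist");cv2.imwrite("pics/w6.png",c["color"][:,:,::-1]);P=cloud(c)
for t in("grip","crank_axis"):
    for m in mark_of("wrist",t)[:3]: print(t,np.array(m["uv"]),round(m["confidence"],2),atz(c,m["uv"],125),dep(c,m["uv"]))
for lo,hi in((144,153),(100,112),(130,144)):
    q=P[(P[...,2]>lo)&(P[...,2]<hi)&(abs(P[...,0]-528)<70)&(abs(P[...,1]-105)<80)]
    if len(q):print(lo,len(q),q.min(0),q.max(0),np.median(q,0))
q=P[(P[...,2]>70)&(P[...,2]<80)&(abs(P[...,0]-528)<60)&(abs(P[...,1]-105)<60)]
print("housing",q.min(0),q.max(0))
```

```text
[523.3  42.3 228.8] [ 3.1 -0.   1.7]
crank_axis [259.3 122.3] 0.74 [523.7 104.1 125. ] [524.1 103.7 106.7]
crank_axis [255.1 220.4] 0.69 [529.2  14.8 125. ] [531.1  -0.   82.6]
crank_axis [256.4 222.2] 0.69 [530.6  13.2 125. ] [532.3   0.6  89.6]
144 729 [517.8 132.5 144.8] [539.8 154.4 152.7] [528.6 143.  149.7]
100 535 [511.6  92.4 100.2] [537.5 144.5 111.7] [523.  104.5 104.1]
130 25 [518.6 132.1 130.6] [534.4 138.7 143.6] [525.  133.6 139.1]
housing [485.6  70.2  70.1] [561.  137.4  80. ]
```

View pics/w6.png

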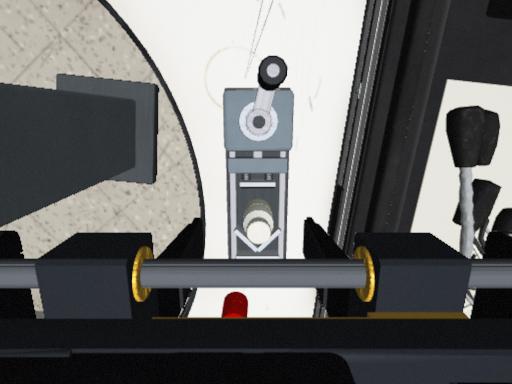

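The grip top is at (272,71), the crank hub at (258,122), and the vial upright at (258,220). The grip's top rim centre is (528.8, 143.5) at z 150 and 22 mm across. The axis is at about (523.9, 103.9), giving a radius of 39.9 mm, which agrees with the text. That puts the crank angle near 0.22.

Run:
```python
from h import *
np.set_printoptions(precision=1,suppress=True)
for n in("wrist","scene"):
  P=cloud(imaging.read_camera(n))
  for x0 in range(580,760,30):
    q=P[(P[...,0]>x0)&(P[...,0]<x0+30)&(abs(P[...,1]-110)<110)]
    q=q[q[:,2]<400]
    if len(q)>5: print(n,x0,len(q),np.percentile(q[:,2],99),q[:,2].max())
go((528.8,143.5,165));go((528.8,143.5,107))
```

```text
wrist 580 7581 324.2323280144176 340.11856071764726
wrist 610 10919 96.11046614903624 97.32165289379425
wrist 640 7346 114.35089865559338 115.78399315862488
wrist 670 2313 96.60765520659447 97.48417732896411
wrist 700 5556 102.79661688301323 107.92866686862885
wrist 730 7539 118.14302583533532 121.23703668555065
scene 580 645 353.51910763738465 354.07164200712054
scene 610 1204 351.13108006242663 353.5442427857361
scene 640 569 119.06243350396173 120.40384656050314
scene 670 269 99.96181712178655 100.90105522966144
scene 700 259 109.11780790550097 111.84341519495328
scene 730 235 120.28428335994651 126.45247041744823
slide [0.1 0.  0.1] roll 0 dist 122
slide [0.1 0.  0.1] roll 0 dist 160
```

Call:
step_arm --increments '[{"slide":[0.05,0.008,0],"roll":0},{"slide":[0.1,0.0157,0.01],"roll":0},{"slide":[0.1,0.0157,0.06],"roll":0},{"slide":[0.1,0.0157,0.1],"roll":0},{"slide":[0.1,0.0157,0.1],"roll":0}]'

```text
t: 13.2
eef_pos: [528.5, 141.0, 126.5]
tcp_rot: [-3.137, 0.0, 1.668]
ft_force: [-0.1, -0.3, 0.1]
opening: 0.621
grip_force: 0.0
```

Call:
step_arm --increments '[{"slide":[0,0,0],"roll":0}]'

```text
t: 13.32
eef_pos: [530.3, 141.3, 129.9]
tcp_rot: [3.14, 0.0, 1.669]
ft_force: [0.8, 0.1, 0.0]
opening: 0.621
grip_force: 0.0
```

Call:
step_arm --increments '[{"slide":[0.0023,-0.001,0.012],"roll":0},{"slide":[0.0023,-0.001,0.021],"roll":0},{"slide":[0.0023,-0.001,0.021],"roll":0}]'

```text
t: 13.7
eef_pos: [528.0, 143.8, 107.1]
tcp_rot: [-3.141, 0.0, 1.669]
ft_force: [-0.2, -0.0, 0.6]
opening: 0.62
grip_force: 0.0
```

Call:
step_arm --increments '[{"slide":[0,0,0],"roll":0},{"slide":[0,0,0],"roll":0},{"slide":[0,0,0],"roll":0},{"slide":[0,0,0],"roll":0},{"slide":[0,0,0],"roll":0}]' --fingers 0.1

```text
t: 14.32
eef_pos: [528.1, 143.9, 107.7]
tcp_rot: [-3.141, 0.0, 1.669]
ft_force: [-1.3, -0.0, 0.4]
opening: 0.228
grip_force: 30.0
```

```bash
cat > circ.py <<'E'
import numpy as np,sys
t0,D=map(float,sys.argv[1:3]);n=int(sys.argv[3])
for c in range(n):
    print(f"{t0:.3f}->",[[round(.04*(np.cos(t0+k*D)-np.cos(t0)),4),round(.04*(np.sin(t0+k*D)-np.sin(t0)),4),0] for k in range(1,6)]); t0+=5*D
E
python3 circ.py 0.213 0.2 1; python3 circ.py 1.213 0.3 5
```

```text
0.213-> [[np.float64(-0.0025), np.float64(0.0076), 0], [np.float64(-0.0064), np.float64(0.0146), 0], [np.float64(-0.0116), np.float64(0.0206), 0], [np.float64(-0.0179), np.float64(0.0255), 0], [np.float64(-0.0251), np.float64(0.029), 0]]
1.213-> [[np.float64(-0.0117), np.float64(0.0025), 0], [np.float64(-0.0236), np.float64(0.0014), 0], [np.float64(-0.0346), np.float64(-0.0032), 0], [np.float64(-0.0439), np.float64(-0.0108), 0], [np.float64(-0.0504), np.float64(-0.0208), 0]]
2.713-> [[np.float64(-0.0033), np.float64(-0.0115), 0], [np.float64(-0.003), np.float64(-0.0234), 0], [np.float64(0.0007), np.float64(-0.0348), 0], [np.float64(0.0077), np.float64(-0.0445), 0], [np.float64(0.0172), np.float64(-0.0517), 0]]
4.213-> [[np.float64(0.0112), np.float64(-0.0041), 0], [np.float64(0.0232), np.float64(-0.0047), 0], [np.float64(0.0348), np.float64(-0.0017), 0], [np.float64(0.0449), np.float64(0.0045), 0], [np.float64(0.0528), np.float64(0.0135), 0]]
5.713-> [[np.float64(0.0049), np.float64(0.0109), 0], [np.float64(0.0063), np.float64(0.0228), 0], [np.float64(0.0042), np.float64(0.0345), 0], [np.float64(-0.0013), np.float64(0.0452), 0], [np.float64(-0.0098), np.float64(0.0537), 0]]
7.213-> [[np.float64(-0.0105), np.float64(0.0056), 0], [np.float64(-0.0223), np.float64(0.0079), 0], [np.float64(-0.0342), np.float64(0.0066), 0], [np.float64(-0.0451), np.float64(0.0019), 0], [np.float64(-0.0542), np.float64(-0.0059), 0]]
```

Call:
step_arm --increments '[{"slide":[-0.0025,0.0076,0],"roll":0},{"slide":[-0.0064,0.0146,0],"roll":0},{"slide":[-0.0116,0.0206,0],"roll":0},{"slide":[-0.0179,0.0255,0],"roll":0},{"slide":[-0.0251,0.029,0],"roll":0}]'

```text
t: 14.95
eef_pos: [558.3, 121.9, 107.6]
tcp_rot: [-3.138, -0.001, 1.669]
ft_force: [-9.8, 2.5, 6.6]
opening: 0.23
grip_force: 30.0
```

Call:
step_arm --increments '[{"slide":[-0.0117,0.002,0],"roll":0},{"slide":[-0.0236,0.0009,0],"roll":0},{"slide":[-0.0346,-0.0037,0],"roll":0},{"slide":[-0.0439,-0.0113,0],"roll":0},{"slide":[-0.0504,-0.0213,0],"roll":0}]'

```text
t: 15.58
eef_pos: [543.6, 70.2, 107.6]
tcp_rot: [3.14, -0.001, 1.669]
ft_force: [0.5, 13.0, -1.1]
opening: 0.228
grip_force: 30.0
```

Call:
step_arm --increments '[{"slide":[-0.0028,-0.0115,0],"roll":0},{"slide":[-0.0022,-0.0234,0],"roll":0},{"slide":[0.0015,-0.0348,0],"roll":0},{"slide":[0.0085,-0.0445,0],"roll":0},{"slide":[0.018,-0.0517,0],"roll":0}]'

```text
t: 16.2
eef_pos: [489.7, 81.2, 107.7]
tcp_rot: [-3.141, 0.002, 1.669]
ft_force: [0.4, -7.0, -0.1]
opening: 0.227
grip_force: 30.0
```

Call:
step_arm --increments '[{"slide":[0.0112,-0.0041,0],"roll":0},{"slide":[0.0232,-0.0047,0],"roll":0},{"slide":[0.0348,-0.0017,0],"roll":0},{"slide":[0.0449,0.0045,0],"roll":0},{"slide":[0.0528,0.0135,0],"roll":0}]'

```text
t: 16.82
eef_pos: [497.6, 136.0, 107.6]
tcp_rot: [-3.14, 0.001, 1.67]
ft_force: [-0.7, -10.4, 1.0]
opening: 0.232
grip_force: 30.0
```

Call:
step_arm --increments '[{"slide":[0.0049,0.0109,0],"roll":0},{"slide":[0.0063,0.0228,0],"roll":0},{"slide":[0.0042,0.0345,0],"roll":0},{"slide":[-0.0013,0.0452,0],"roll":0},{"slide":[-0.0098,0.0537,0],"roll":0}]'

```text
t: 17.45
eef_pos: [551.6, 131.7, 107.5]
tcp_rot: [-3.138, -0.0, 1.67]
ft_force: [-11.6, -2.6, 6.8]
opening: 0.224
grip_force: 30.0
```

```bash
python3 circ.py 7.213 0.2 1|sed 's/np.float64//g'; python3 circ.py 8.213 0.1 6|sed 's/np.float64//g'
```

```text
7.213-> [[(-0.0068), (0.0041), 0], [(-0.0144), (0.0068), 0], [(-0.0223), (0.0079), 0], [(-0.0303), (0.0074), 0], [(-0.038), (0.0054), 0]]
8.213-> [[(-0.0037), (-0.0016), 0], [(-0.0072), (-0.0035), 0], [(-0.0104), (-0.0058), 0], [(-0.0135), (-0.0084), 0], [(-0.0162), (-0.0113), 0]]
8.713-> [[(-0.0025), (-0.0032), 0], [(-0.0046), (-0.0065), 0], [(-0.0064), (-0.0101), 0], [(-0.0078), (-0.0139), 0], [(-0.0088), (-0.0177), 0]]
9.213-> [[(-0.0006), (-0.0039), 0], [(-0.0009), (-0.0079), 0], [(-0.0007), (-0.0119), 0], [(-0.0002), (-0.0159), 0], [(0.0008), (-0.0198), 0]]
9.713-> [[(0.0013), (-0.0038), 0], [(0.003), (-0.0074), 0], [(0.0051), (-0.0108), 0], [(0.0075), (-0.014), 0], [(0.0101), (-0.017), 0]]
10.213-> [[(0.003), (-0.0027), 0], [(0.0062), (-0.005), 0], [(0.0096), (-0.0071), 0], [(0.0133), (-0.0087), 0], [(0.0171), (-0.01), 0]]
10.713-> [[(0.0039), (-0.0009), 0], [(0.0079), (-0.0015), 0], [(0.0119), (-0.0016), 0], [(0.0158), (-0.0013), 0], [(0.0198), (-0.0006), 0]]
```

Call:
step_arm --increments '[{"slide":[-0.0068,0.0037,0],"roll":0},{"slide":[-0.0144,0.0064,0],"roll":0},{"slide":[-0.0223,0.0075,0],"roll":0},{"slide":[-0.0303,0.007,0],"roll":0},{"slide":[-0.038,0.005,0],"roll":0}]'

```text
t: 18.08
eef_pos: [561.3, 95.0, 107.6]
tcp_rot: [-3.141, -0.001, 1.669]
ft_force: [-3.3, 6.9, 1.8]
opening: 0.229
grip_force: 30.0
```

Call:
step_arm --increments '[{"slide":[-0.0037,-0.0016,0],"roll":0},{"slide":[-0.0072,-0.0035,0],"roll":0},{"slide":[-0.0104,-0.0058,0],"roll":0},{"slide":[-0.0135,-0.0084,0],"roll":0},{"slide":[-0.0162,-0.0113,0],"roll":0}]'

```text
t: 18.7
eef_pos: [552.4, 77.8, 107.7]
tcp_rot: [3.14, -0.001, 1.669]
ft_force: [3.5, 6.2, -0.2]
opening: 0.228
grip_force: 30.0
```

```bash
cat > rd.py <<'E'
from h import *
A=np.array([523.3,104.4])
F=[];p=[]
s=state();v=s["eef_pos"][:2]-A;b=np.arctan2(v[0],v[1]);f=s["ft_force"]
t=np.array([np.cos(b),-np.sin(b)]);r=np.array([np.sin(b),np.cos(b)])
print("t",s["t"],"a",b+.1+2*np.pi*np.arange(1,3),"rad",np.hypot(*v),"Ft",f[:2]@t,"Fr",f[:2]@r)
E
python3 rd.py
python3 - <<'E'
from h import *
c=imaging.read_camera("wrist");cv2.imwrite("pics/w7.png",c["color"][:,:,::-1])
E
```

```text
t 18.7 a [ 8.69428686 14.97747216] rad 39.38389040991757 Ft -6.9498294544236945 Fr -1.613394745037748
```

View pics/w7.png

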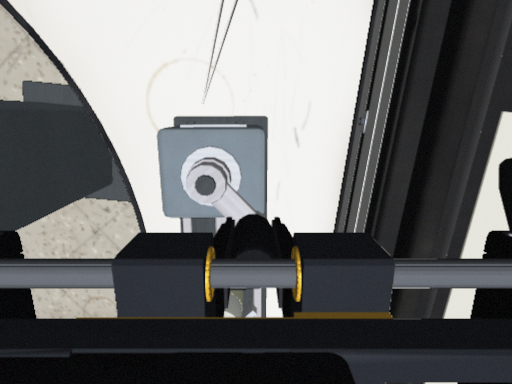

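The wrist view shows the grip still held at (253,240), with the arm running from the hub (207,183). The pull is still about 6–7 N, so the crank is running free.

Call:
step_arm --increments '[{"slide":[-0.0025,-0.0032,0],"roll":0},{"slide":[-0.0046,-0.0065,0],"roll":0},{"slide":[-0.0064,-0.0101,0],"roll":0},{"slide":[-0.0078,-0.0139,0],"roll":0},{"slide":[-0.0088,-0.0177,0],"roll":0}]'

```text
t: 19.38
eef_pos: [536.4, 66.9, 107.7]
tcp_rot: [3.138, 0.0, 1.669]
ft_force: [6.0, 3.1, -3.6]
opening: 0.229
grip_force: 30.0
```

```bash
python3 rd.py
```

```text
t 19.375 a [ 9.18880288 15.47198819] rad 39.74724645102147 Ft -6.733357598059687 Fr -0.954698702398564
```

Call:
step_arm --increments '[{"slide":[-0.0006,-0.0039,0],"roll":0},{"slide":[-0.0009,-0.0079,0],"roll":0},{"slide":[-0.0007,-0.0119,0],"roll":0},{"slide":[-0.0002,-0.0159,0],"roll":0},{"slide":[0.0008,-0.0198,0],"roll":0}]'

```text
t: 20.0
eef_pos: [516.7, 64.8, 107.8]
tcp_rot: [3.139, 0.001, 1.669]
ft_force: [5.3, -6.1, -3.9]
opening: 0.226
grip_force: 30.0
```

```bash
python3 rd.py
```

```text
t 20.0 a [3.40553409 9.6887194 ] rad 40.1495270496504 Ft -6.23618811132139 Fr 5.179089157739061
```

Call:
step_arm --increments '[{"slide":[0.0013,-0.0038,0],"roll":0},{"slide":[0.003,-0.0074,0],"roll":0},{"slide":[0.0051,-0.0108,0],"roll":0}]'

```text
t: 20.38
eef_pos: [504.9, 68.4, 107.7]
tcp_rot: [3.14, 0.002, 1.67]
ft_force: [2.1, -9.7, -1.8]
opening: 0.228
grip_force: 30.0
```

```bash
python3 rd.py; for i in 10.013 10.313 10.613 10.813;do python3 circ.py $i 0.1 1|sed 's/np.float64//g';done
```

```text
t 20.375 a [3.71473271 9.99791801] rad 40.399230717785684 Ft -6.31985192971735 Fr 7.645908604361474
10.013-> [[(0.0024), (-0.0032), 0], [(0.0051), (-0.0062), 0], [(0.008), (-0.0088), 0], [(0.0113), (-0.0112), 0], [(0.0147), (-0.0132), 0]]
10.313-> [[(0.0032), (-0.0024), 0], [(0.0067), (-0.0044), 0], [(0.0103), (-0.0061), 0], [(0.0141), (-0.0074), 0], [(0.018), (-0.0083), 0]]
10.613-> [[(0.0038), (-0.0013), 0], [(0.0077), (-0.0022), 0], [(0.0116), (-0.0028), 0], [(0.0156), (-0.0029), 0], [(0.0196), (-0.0026), 0]]
10.813-> [[(0.004), (-0.0005), 0], [(0.008), (-0.0007), 0], [(0.0119), (-0.0004), 0], [(0.0159), (0.0003), 0], [(0.0197), (0.0013), 0]]
```

Call:
step_arm --increments '[{"slide":[0.002,-0.0032,0],"roll":0},{"slide":[0.0047,-0.0062,0],"roll":0},{"slide":[0.0076,-0.0088,0],"roll":0}]'

```text
t: 20.75
eef_pos: [495.0, 75.2, 107.7]
tcp_rot: [3.141, 0.002, 1.67]
ft_force: [1.2, -10.5, 0.2]
opening: 0.228
grip_force: 30.0
```

```bash
python3 rd.py
```

```text
t 20.75 a [ 4.0110122  10.29419751] rad 40.66337021406359 Ft -8.195950288295665 Fr 6.693834876537237
```

Call:
step_arm --increments '[{"slide":[0.0032,-0.0024,0],"roll":0},{"slide":[0.0067,-0.0044,0],"roll":0}]'

```text
t: 21.0
eef_pos: [489.6, 81.4, 107.7]
tcp_rot: [-3.141, 0.002, 1.67]
ft_force: [-0.0, -11.0, 2.0]
opening: 0.228
grip_force: 30.0
```

```bash
python3 rd.py
```

```text
t 21.0 a [ 4.21287737 10.49606268] rad 40.8092902913965 Ft -9.086679983989507 Fr 6.228568473301116
```

The pull has risen from about 6.3 N to 9.1 N, so the vial is seated at about a = 9.97. A little more is needed for 40 N.

Call:
step_arm --increments '[{"slide":[0.0036,-0.0017,0],"roll":0},{"slide":[0.0063,-0.0026,0],"roll":0},{"slide":[0.0063,-0.0026,0],"roll":0}]'

```text
t: 21.38
eef_pos: [486.0, 87.6, 107.6]
tcp_rot: [-3.141, 0.001, 1.67]
ft_force: [-3.5, -9.3, 3.9]
opening: 0.227
grip_force: 30.0
```

```bash
python3 rd.py
```

```text
t 21.375 a [ 4.39020213 10.67338743] rad 40.919460051422035 Ft -7.062407437837038 Fr 7.014648140046062
```

Call:
step_arm --increments '[{"slide":[0,0,0],"roll":0},{"slide":[0,0,0],"roll":0},{"slide":[0,0,0],"roll":0},{"slide":[0,0,0],"roll":0}]' --fingers 0.62

```text
t: 21.88
eef_pos: [486.3, 88.6, 107.6]
tcp_rot: [3.142, 0.0, 1.669]
ft_force: [-0.5, 1.1, 0.4]
opening: 0.585
grip_force: 0.0
```

Call:
step_arm --increments '[{"slide":[0,0,-0.04],"roll":0},{"slide":[0,0,-0.1],"roll":0},{"slide":[-0.05,0,-0.14],"roll":0},{"slide":[-0.1,0.03,-0.14],"roll":0},{"slide":[-0.1,0.03,-0.14],"roll":0}]'

```text
t: 22.5
eef_pos: [527.4, -10.6, 247.8]
tcp_rot: [3.14, 0.001, 1.666]
ft_force: [0.6, 0.8, 0.7]
opening: 0.624
grip_force: 0.0
```

Run:
```python
from h import *
np.set_printoptions(precision=1,suppress=True)
s=state();print(s["eef_pos"],s["ft_force"])
c=imaging.read_camera("wrist");cv2.imwrite("pics/w8.png",c["color"][:,:,::-1]);P=cloud(c)
def circ(x,y,r,lo,hi):
    q=P[(P[...,2]>lo)&(P[...,2]<hi)&(np.hypot(P[...,0]-x,P[...,1]-y)<r)]
    if len(q): print(lo,len(q),q.min(0),q.max(0),(q.min(0)+q.max(0))/2)
circ(538,-32,40,86,93); circ(486,88,25,144,153)
for m in mark_of("wrist","pad")[:1]: print(dep(c,m["uv"]))
```

```text
[527.4 -10.6 247.8] [0.6 0.8 0.7]
86 428 [523.2 -43.2  86.1] [548.9 -17.1  90.9] [536.  -30.2  88.5]
144 634 [475.6  75.9 145.1] [498.1  97.9 152.6] [486.8  86.9 148.8]
[530.9 -13.1  31. ]
```

View pics/w8.png

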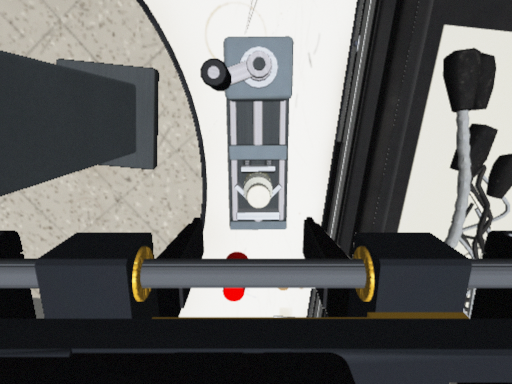

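The vial stands upright at (258,190), seated in the V with the pad against it and its top at z 90. The crank is free with its grip at (215,73), and the hand is clear. Handing in.

```bash
python3 -c "
from cell import env
print(env.job_done())"
```

```text
the job is handed in; nothing more can be done
None
```

The vial is clamped upright in the V at an estimated 40 N (judged from how the crank stiffened; the camera pose suggests up to about 50 N). The crank is released, the loupe wasn't touched, and the job was handed in at about 22.5 s.

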